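# Close the tip box and shut the drawer

### The job

The tip box in the open drawer has been left with its lid up. Push the lid all the way down with your fingertips, and only then push the drawer fully shut, so that the box is put away covered. Do not pick anything up: the box and the vial stay standing in the drawer, and the bottle, tube rack and pipette on the bench are left where they are.

Things in the scene. Friction and masses are not known exactly. Their poses are not given: they have to be found in the camera images.
- unit: Fixed grey low bench-top drawer unit, 270 deep (x) x 260 wide (y) x 105 mm high, open at its front. Origin: at bench level, mid-width, in the plane of its front opening; its x axis points horizontally into the unit (away from the robot, the direction in which the drawer shuts), y to the left, z up. It turns by up to about 0.2 rad.
- drawer (a joint): The unit's one drawer: distance in m by which it is pulled out, towards the robot; 0 = fully shut (a rigid stop, front panel against the unit), 0.185 = stop. Stays where it is left; needs a push of about 3 N. Tray inside is 236 long x 230 mm wide with side walls rising to 46 mm above the bench.
- drawer_front (a point): Centre of the outer face of the white flat drawer front, 54 mm above the bench, axes as the unit's; it moves with the drawer. The panel is 260 wide x 100 mm high (4 to 104 mm above the bench), 12 mm thick, with no projecting handle (only a dark printed strip low down). Shut, this face stands 12 mm in front of the unit's front plane.
- drawer_floor (a point): Point on the drawer's inner floor, 14 mm above the bench, mid-width, 120 mm behind the panel's inner face; axes as the unit's; it moves with the drawer.
- tip_box: Loose blue pipette-tip box standing in the drawer, 110 (its x) x 80 (its y) x 45 mm high without lid, 0.2 to 0.45 kg with its lid. Origin: centre of its underside, z up. With the lid shut it is 67.5 mm high and passes into the unit; with the lid up it does not.
- tip_lid (a joint): Angle in rad of the pale lid of the tip box: 0 = shut (a stop), about 1.57 = upright, 2.0 = the stop. Hinged along the +y long side of the box (axis parallel to the box's x), 45.5 mm above its underside. The lid is a shallow tray 110 x 80 mm, 22 mm deep, so its flat outer face lies 22 mm out from the hinge plane. A stiff hinge: it stays at any angle; about 0.5 N at the free edge moves it. At the start it leans beyond upright, to the box's +y side.
- lid_hinge (a point): Middle of the lid's hinge line. Axes of the lid: x along the hinge; when shut they are those of the box, the lid reaching 80 mm to -y and 22 mm to +z. Opening turns it about -x, so that the free edge rises.
- lid_edge (a point): Middle of the lid's free long edge at its outer face (80 mm from the hinge line, 22 mm out); axes of the lid.
- vial: Small loose amber jar, 34 mm across, 46 mm high, standing in the drawer to the right (-y) of the tip box. Origin: centre of its underside.
- bottle: Loose white capped bottle, 64 mm across, 115 mm high, on the bench beside the unit. Origin: centre of its underside.
- tube_rack: Loose orange rack with tubes, 130 (x) x 100 (y) x 65 mm high over the tubes, on the bench beside the unit, on the other side from the bottle. Origin: centre of its underside.
- pipette: Loose pipette lying on the bench to the left of the drawer, 270 mm long along its x, 24 mm thick. Origin: on its underside, about mid-length.

How it is judged:
By the outcome, as a careful person would: the job done as asked, in the order asked, and still so for the second after the job is handed in, with the robot touching nothing.
It also fails if it takes over 53 s, if anything falls off the work surface, if the arm or the gripper's body presses on something with over 40 N, if the wrist force passes 120 N, or if a joint passes its speed limit or range.

### The arm

A 6-joint arm with a two-finger parallel gripper is mounted at the origin on the work surface. World frame = base frame: x ahead of the robot, y to its left, z up, the work surface at z = 0. Lengths are in m, angles in rad, forces in N, time in s.
With the tool pointing down it reaches from about 0.25 to 0.775 m from the base axis. Payload 4 kg.
Tool frame: the origin (TCP) lies between the finger pads; the fingertips stand 14 mm ahead of it and the grasp point (between the pads) lies 5 mm behind it (tip_reach is the distance from the TCP to the fingertips, in m); z points along the fingers, y is the line along which they close (so a half turn about z gives the same grasp; the last joint's range is limited). The gripper opens to 94 mm and grips with 3 to 60 N. Pads are 16 mm wide; open, the fingers measure 119 mm over their backs; the gripper's body (75 mm by 177 mm) begins 78 mm behind the grasp point.
Start: joints at [-1.363, 0.087, 1.371, -0, 1.684, -0.103], TCP at [0.168, -0.524, 0.22] pointing down, gripper open.
Joint ranges: [-3.1, 3.1], [-0.76, 2.03], [0.27, 2.55], [-1.08, 4.22], [0.17, 2.65], [-2.57, 2.57]. Speed limits (rad/s): [2.79, 2.79, 3.14, 3.14, 3.14, 3.14].

### API

Orientations are given as [roll, pitch, yaw] about the fixed x, y, z axes, in that order (R = Rz(yaw) Ry(pitch) Rx(roll)).
In Python, from bench import * gives the robot as it stands. The module is installed in compiled form; this text tells all that it offers.
- The arm moves only by the tool servo_tool, never from a script. Its argument "targets" is a list of rows, each a list of 4 numbers: the shift along the tool's x, y, z in cm, then the turn about the tool's z in degrees. A call has 1 to 8 rows; each row is the pose to reach, as a shift and turn from the pose commanded when the call began, along the tool's axes at that moment; what a row does not reach only later rows make up. A row lasts 1/8 s, in which the tool goes at most 62.5 mm and 10.7 degrees, less where a joint would pass 70% of its speed; a pose out of reach is approached as far as the arm can. A call with a gripper value outside its range is refused whole. "claw" is the closure in counts, from 0 (fully open) to 255 (shut), set as the call begins (left out, the last holds). The fingers move at their own pace and stop on an object; the grip force is fixed at half the most. Time passes only in rows, so rows that repeat a pose let the fingers close. It gives the time, the measured TCP pose, the force, the opening and the grip force at its end, in the units of the state.
- get_obs(): the state, without advancing time (a new reading comes with each control period).
- snapshot(name): name is "scene" or "top" or "wrist"; returns the picture (420x560x3 uint8, blue, green, red); there is no depth.
- camera_model(name): a dict with "camera_matrix" (3x3 intrinsics, pixels), "camera_from_world" (4x4, takes a point from world to camera coordinates). Camera axes: x right, y up, looking along -z (the intrinsics and any distortion apply to the point x, -y, -z); pixel columns grow to the right and rows downward; lengths in m; the calibration is good to about 2 mm. The wrist camera is an equidistant fisheye: a pixel r from the principal point sees the ray r / f radians off the axis. A picture is of the moment at which its call begins: read the wrist's pose just before it. camera_model takes no time and is no camera call; for the wrist camera it gives the pose at the moment of the call.
- close_job(): hands the job in; it is judged then, once.
The state is a dict: "time": time; "joint_positions": joint angles; "qvel": joint speeds; "joint_torque": joint torques, N m; "tool_pos": TCP position; "ee_rot": TCP orientation; "wrist_force": force on the tool from outside, world axes, zero at the start; "wrist_torque": the same for the moment, N m; "width": finger opening in m; "finger_force": force on a finger pad.
Only numpy, scipy, OpenCV 4.12 (cv2) and the standard library are available. Lean on these libraries where they do the work, as an engineer would, in place of code of your own. Each camera call takes 0.05 s, during which the arm holds its last target. There are 200 camera calls.

## Working session

There is one attempt and no reset: what is moved stays moved. The work goes in short steps, Python scripts to look and compute and a tool call to move; the robot and the scene stay as the last step left them, time stands still between calls to the robot, and variables do not carry over. Pictures are saved under pics/ and viewed, at most 10 in all, crops included, and the job is handed in when it is done.

Besides the shell and the picture viewer there is one more tool, called after "Request:" by a JSON object that holds its "op" and its "data". servo_tool: Moves the arm, as the interface text tells. Its arguments: {"type":"object","properties":{"targets":{"type":"array"},"claw":{"type":"number"}},"required":["targets"]}

```bash
mkdir -p pics
python3 - <<'E'
from bench import *
import cv2
for n in("scene","top"):
    cv2.imwrite(f"pics/{n}0.png",snapshot(n))
    m=camera_model(n);print(n,m)
o=get_obs();print(o["time"],o["tool_pos"],o["ee_rot"],o["width"])
E
```

```text
scene {'camera_matrix': array([[392.11569173,   0.        , 273.63863745],
       [  0.        , 392.11569173, 209.03758183],
       [  0.        ,   0.        ,   1.        ]]), 'camera_from_world': array([[-0.62555394,  0.77997485,  0.01793068,  0.33900197],
       [-0.58325141, -0.48279545,  0.65324295,  0.28334507],
       [ 0.51816992,  0.3981806 ,  0.75693602, -1.39003832],
       [ 0.        ,  0.        ,  0.        ,  1.        ]])}
top {'camera_matrix': array([[475.76281984,   0.        , 284.82530504],
       [  0.        , 475.76281984, 213.77581925],
       [  0.        ,   0.        ,   1.        ]]), 'camera_from_world': array([[-0.0082369 , -0.99944989, -0.03212598,  0.05847789],
       [ 0.98224282, -0.01410861,  0.18708284, -0.56780601],
       [-0.18743317, -0.03001453,  0.98181869, -0.94636688],
       [ 0.        ,  0.        ,  0.        ,  1.        ]])}
0.1 [ 0.16806663 -0.52320626  0.21842763] [-3.13959997e+00 -1.86536288e-04  3.10729792e-01] 0.09360893952305471
```

View pics/scene0.png

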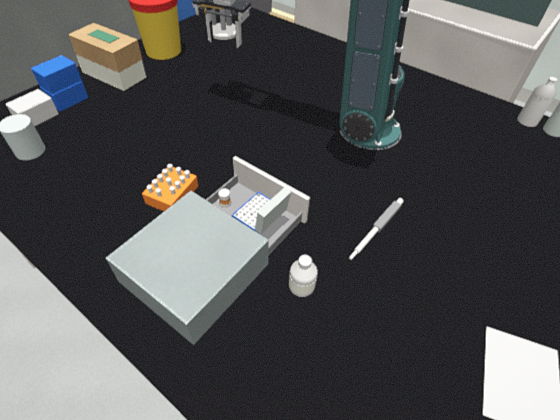

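View pics/top0.png

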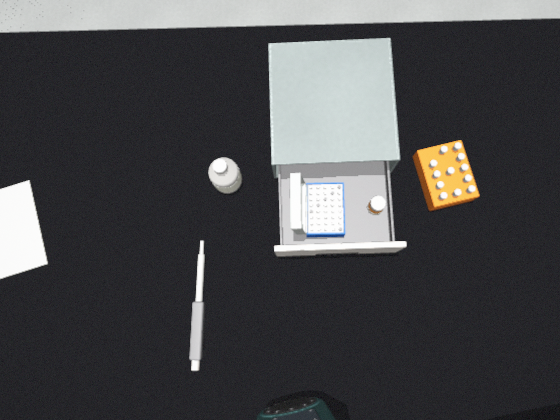

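The top view shows the drawer open. The lid stands up at about (296,202), the box is at (325,209), the vial at (377,204), and the drawer front's top edge runs from (275,249) to (405,244). I'll zoom in for pixel precision.

```bash
python3 - <<'E'
import cv2
a=cv2.imread("pics/top0.png")[145:265,262:412]
cv2.imwrite("pics/topc.png",cv2.resize(a,None,fx=5,fy=5,interpolation=cv2.INTER_CUBIC))
E
cat > h.py <<'E'
import numpy as np
from bench import camera_model
def ray(n,u,v,z):
    m=camera_model(n);K=m["camera_matrix"];T=m["camera_from_world"];R=T[:3,:3];t=T[:3,3]
    d=np.array([(u-K[0,2])/K[0,0],-(v-K[1,2])/K[1,1],-1.])
    c=-R.T@t;w=R.T@d
    return c+w*(z-c[2])/w[2]
E
```

```text
(no output)
```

View pics/topc.png

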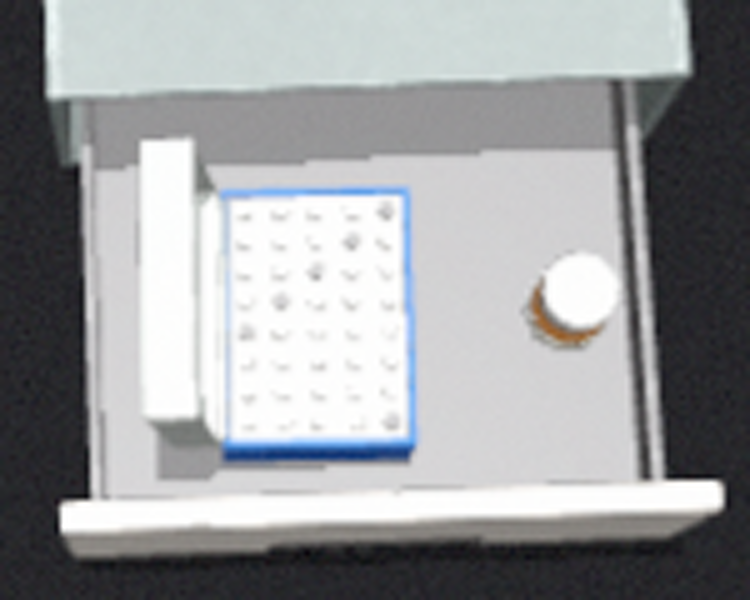

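Run:
```python
from h import *
P=lambda x,y,z:np.round(ray("top",262+x/5,145+y/5,z),4)
for n,x,y,z in [("boxFL",224,443,.059),("boxFR",411,440,.059),("boxBR",408,190,.059),("boxBL",222,190,.059),
 ("panel backL",62,503,.104),("panel backR",722,483,.104),("panel frontL",62,532,.104),("panel frontR",722,512,.104),
 ("unitL",47,98,.105),("unitR",690,75,.105),
 ("lid in F",197,415,.136),("lid in B",194,140,.136),("lid out F",145,415,.13),("lid out B",140,140,.13),("vialtop",580,290,.06)]:print(n,P(x,y,z))
```

```text
boxFL [0.5251 0.0067 0.059 ]
boxFR [ 0.5253 -0.0707  0.059 ]
boxBR [ 0.632  -0.0728  0.059 ]
boxBL [0.6333 0.0057 0.059 ]
panel backL [0.4953 0.0717 0.104 ]
panel backR [ 0.5001 -0.1873  0.104 ]
panel frontL [0.4838 0.0717 0.104 ]
panel frontR [ 0.4886 -0.1867  0.104 ]
unitL [0.6612 0.0771 0.105 ]
unitR [ 0.6662 -0.1835  0.105 ]
lid in F [0.5247 0.018  0.136 ]
lid in B [0.6338 0.0176 0.136 ]
lid out F [0.5259 0.0381 0.13  ]
lid out B [0.6358 0.0389 0.13  ]
vialtop [ 0.5875 -0.1429  0.06  ]
```

Sizes check out (box 108×78, panel 259 mm, unit yaw ≈ +0.02 rad, drawer out ≈ 0.166 m). I'll close the fingers and travel to the lid's outer (+y) side.

Request:
{"op": "servo_tool", "data": {"targets": [[3.5,-2.8,0,0],[8,-6.3,0,0],[12.7,-10,0,0],[17.4,-13.7,0,0],[22.1,-17.4,0,0],[26.8,-21.1,0,0],[31.5,-24.8,0,0],[36.2,-28.5,0,0]], "claw": 255}}

```text
time: 1.1
tool_pos: [0.4263, -0.1398, 0.2191]
ee_rot: [3.141, 0.0, 0.311]
wrist_force: [0.2, -0.3, -0.1]
width: 0.0176
finger_force: 0.0
```

Request:
{"op": "servo_tool", "data": {"targets": [[4.5,-3.4,0,0],[9,-6.8,0,0],[13.5,-10.2,0,3],[17,-13,0,8],[20,-15.2,0,12.7],[21.5,-16.4,0,16.7],[21.5,-16.4,0,16.7]]}}

```text
time: 1.98
tool_pos: [0.5802, 0.0813, 0.2183]
ee_rot: [3.141, 0.002, 0.022]
wrist_force: [0.4, -0.1, -0.6]
width: 0.0009
finger_force: 0.0
```

Request:
{"op": "servo_tool", "data": {"targets": [[0,0,3,0],[0,0,6,0],[0,0,8.5,0],[0,0.6,8.5,0],[0,1.5,8.5,0],[0,2.4,8.5,0],[0,3.2,8.5,0],[0,3.9,8.3,0]]}}

```text
time: 2.98
tool_pos: [0.5813, 0.0407, 0.1371]
ee_rot: [-3.141, -0.001, 0.019]
wrist_force: [-0.0, 0.1, 0.3]
width: 0.0009
finger_force: 0.3
```

Run:
```python
from bench import *
import cv2
a=snapshot("top")[125:265,252:422];b=snapshot("scene")[120:280,190:350]
r=lambda i:cv2.resize(i,(400,400*i.shape[0]//i.shape[1]),interpolation=cv2.INTER_CUBIC)
a,b=r(a),r(b);h=min(len(a),len(b));cv2.imwrite("pics/p1.png",cv2.hconcat([a[:h],b[:h]]))
```

```text
(no output)
```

View pics/p1.png

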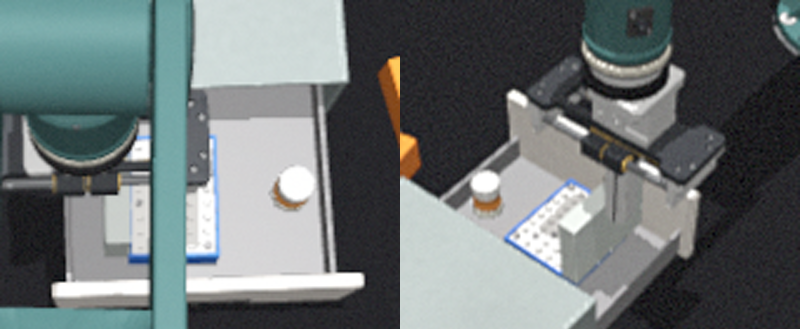

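The fingers stand against the lid's outer face, which is about upright, and the vial and box are unmoved. Next I'll fold the lid over along its arc.

Request:
{"op": "servo_tool", "data": {"targets": [[0,0.8,-0.3,0],[0,1.7,-0.5,0],[0,2.6,-0.5,0],[0,3.5,-0.4,0],[0,4.4,-0.1,0],[0,5.2,0.2,0],[0,6.0,0.7,0],[0,6.7,1.2,0]]}}

```text
time: 4.08
tool_pos: [0.5823, -0.0263, 0.1241]
ee_rot: [3.141, 0.0, 0.019]
wrist_force: [-0.4, -0.3, 1.2]
width: 0.0005
finger_force: 0.3
```

Request:
{"op": "servo_tool", "data": {"targets": [[0,0.4,0.4,0],[0,0.8,0.8,0],[0,1.1,1.2,0],[0,1.4,1.6,0],[0,1.6,2.0,0],[0,1.8,2.4,0],[0,1.8,2.65,0],[0,1.8,2.65,0]]}}

```text
time: 5.08
tool_pos: [0.5825, -0.0435, 0.0976]
ee_rot: [-3.141, 0.001, 0.019]
wrist_force: [-0.6, 1.2, -0.1]
width: 0.0008
finger_force: 0.0
```

Request:
{"op": "servo_tool", "data": {"targets": [[0,0,0.1,0],[0,0,0.2,0],[0,0,0.25,0],[0,0,0.3,0],[0,0,0.3,0]]}}

```text
time: 5.7
tool_pos: [0.5828, -0.0437, 0.0957]
ee_rot: [3.141, -0.001, 0.019]
wrist_force: [-1.7, -0.4, 4.2]
width: 0.0004
finger_force: 2.2
```

Request:
{"op": "servo_tool", "data": {"targets": [[0,0,0.15,0],[0,0,0.3,0],[0,0,0.3,0]]}}

```text
time: 6.08
tool_pos: [0.5843, -0.0438, 0.0955]
ee_rot: [3.141, -0.005, 0.019]
wrist_force: [-2.1, -0.1, 11.8]
width: 0.0005
finger_force: 5.9
```

The stop is firm: fingertips at 81.7 mm against an expected 81.5 mm, with 12 N pressed. I'll retreat up and in front of the drawer, then check.

Request:
{"op": "servo_tool", "data": {"targets": [[0,0,-1,0],[0,0,-4,0],[0,0,-8,0],[-3,0.3,-10,0],[-7,0.8,-10.5,0],[-11,1.2,-10.5,0],[-14.5,1.5,-10.5,0],[-14.5,1.5,-10.5,0]]}}

```text
time: 7.08
tool_pos: [0.4364, -0.0615, 0.1968]
ee_rot: [-3.142, -0.0, 0.018]
wrist_force: [-0.8, -0.3, -0.1]
width: 0.0004
finger_force: 0.0
```

Run:
```python
from bench import *
import cv2
a=snapshot("top")[125:265,252:422];b=snapshot("scene")[120:280,190:350]
r=lambda i:cv2.resize(i,(400,400*i.shape[0]//i.shape[1]),interpolation=cv2.INTER_CUBIC)
a,b=r(a),r(b);h=min(len(a),len(b));cv2.imwrite("pics/p2.png",cv2.hconcat([a[:h],b[:h]]))
```

```text
(no output)
```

View pics/p2.png

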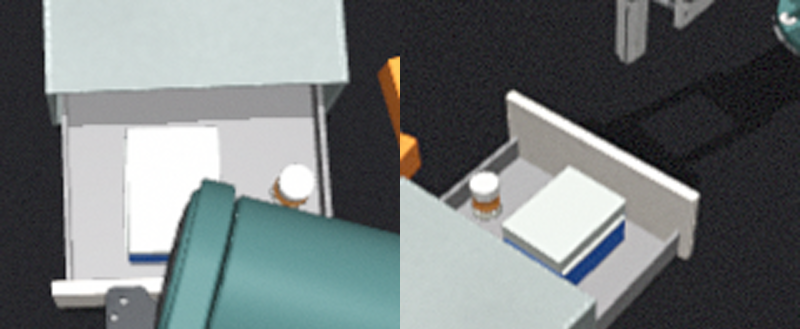

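The lid lies flat on the box, with box and vial standing and the gripper in front of the panel. I'll lower and push the drawer along the unit's axis.

Request:
{"op": "servo_tool", "data": {"targets": [[0,0,4,0],[0,0,8,0],[0,0,11.5,0],[0,0,12.8,0],[1.5,0,12.8,0],[2.7,0,12.8,0],[3.5,0,12.8,0],[4.2,0,12.8,0]]}}

```text
time: 8.18
tool_pos: [0.4813, -0.0608, 0.0699]
ee_rot: [3.141, -0.002, 0.019]
wrist_force: [-0.7, -0.4, -0.1]
width: 0.0005
finger_force: 0.0
```

Request:
{"op": "servo_tool", "data": {"targets": [[0.5,0,0,0],[1.2,0,0,0],[2.1,0,0,0],[3.1,0,0,0],[4.1,0,0,0],[5.1,0,0,0],[6.1,0,0,0],[7.1,0,0,0]]}}

```text
time: 9.18
tool_pos: [0.5516, -0.0592, 0.0689]
ee_rot: [-3.141, 0.0, 0.019]
wrist_force: [-3.3, 0.9, 2.6]
width: 0.0002
finger_force: 1.4
```

Pushing with about 3 N as expected; 92 mm remain.

Request:
{"op": "servo_tool", "data": {"targets": [[1.0,0,0,0],[2,0,0,0],[3,0,0,0],[4,0,0,0],[5,0,0,0],[6,0,0,0],[7,0,0,0],[7.8,0,0,0]]}}

```text
time: 10.18
tool_pos: [0.6295, -0.0577, 0.0688]
ee_rot: [-3.142, 0.0, 0.019]
wrist_force: [-2.8, 1.2, 1.4]
width: 0.0009
finger_force: 1.4
```

Request:
{"op": "servo_tool", "data": {"targets": [[0.4,0,0,0],[0.7,0,0,0],[1.0,0,0,0],[1.2,0,0,0],[1.3,0,0,0],[1.3,0,0,0]]}}

```text
time: 10.92
tool_pos: [0.6419, -0.0576, 0.0688]
ee_rot: [3.141, -0.0, 0.019]
wrist_force: [-2.2, 0.5, -0.7]
width: 0.0003
finger_force: 0.9
```

Request:
{"op": "servo_tool", "data": {"targets": [[0.1,0,0,0],[0.2,0,0,0],[0.3,0,0,0],[0.4,0,0,0],[0.5,0,0,0],[0.5,0,0,0]]}}

```text
time: 11.68
tool_pos: [0.6454, -0.0575, 0.0688]
ee_rot: [3.142, 0.004, 0.019]
wrist_force: [-6.9, 0.1, 0.7]
width: 0.0003
finger_force: 3.4
```

Request:
{"op": "servo_tool", "data": {"targets": [[0.15,0,0,0],[0.3,0,0,0],[0.45,0,0,0],[0.45,0,0,0]]}}

```text
time: 12.18
tool_pos: [0.6452, -0.0576, 0.0689]
ee_rot: [-3.141, 0.015, 0.019]
wrist_force: [-21.3, 0.5, 7.9]
width: 0.0003
finger_force: 10.1
```

Rigid stop reached (21 N with no further travel). Back off, raise and check.

Request:
{"op": "servo_tool", "data": {"targets": [[-1,0,0,0],[-3,0,0,0],[-6,0,0,0],[-10,0,-1,0],[-14,0,-4,0],[-18,0,-8,0],[-22,0,-10,0],[-22,0,-10,0]]}}

```text
time: 13.18
tool_pos: [0.4324, -0.0624, 0.1727]
ee_rot: [3.138, -0.01, 0.018]
wrist_force: [0.3, -1.0, 0.7]
width: 0.0003
finger_force: 0.0
```

Run:
```python
from bench import *
import cv2
a=snapshot("top")[20:265,180:490];b=snapshot("scene")[120:340,100:410]
r=lambda i:cv2.resize(i,(400,400*i.shape[0]//i.shape[1]),interpolation=cv2.INTER_CUBIC)
a,b=r(a),r(b);h=min(len(a),len(b));cv2.imwrite("pics/p3.png",cv2.hconcat([a[:h],b[:h]]))
```

```text
(no output)
```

View pics/p3.png

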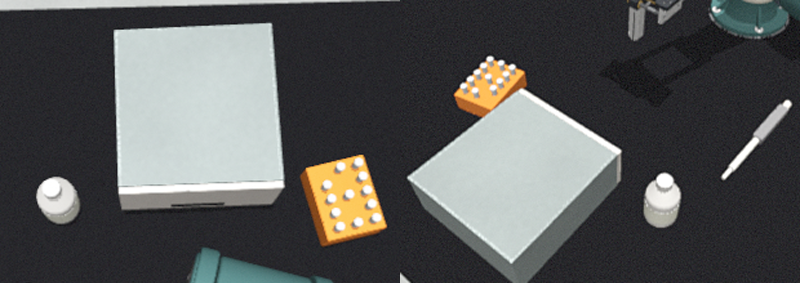

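The drawer is flush with the unit, and the bottle, rack and pipette are in place. Handing in.

```bash
python3 -c "
from bench import *
print(close_job())"
```

```text
the job is handed in; nothing more can be done
None
```

I pushed the lid down to its stop, then pushed the drawer shut against its own stop; the bottle, rack and pipette were not touched, and I handed the job in at about 13 s.

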